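Fit the cast cover on the dice well and hook it shut

TASK

Lift the freshly cast cover out of its mould and set it on the cork mat, let go and take hold of it by its two ends, then lower it, pocket towards the hook's hinge, flat into its place over the dice well on the little wooden organiser. Then swing the steel hook over until it rests fully home in the cover's pocket. The casting is brittle, so set it down each time rather than dropping it, and leave everything else on the table where it is.

Things in the scene. Friction and masses are not known exactly. Their poses are not given: they have to be found in the camera images.
- cover: Cast white resin block, 40 (its x) x 60 (its y) x 24 mm high, 70 g, lying the right way up in the mould. Origin: centre of its underside, z up. In its top, 12 mm from the centre towards +y, is a square pocket 16 x 16 mm, 12 mm deep (the hook's catch).
- cover_pocket (a point): Centre of the pocket's mouth in the cover's top face: 12 mm towards +y and 24 mm up from the cover's origin; turns with the cover.
- mould: Fixed grey casting mould 71 (x) x 92 (y) x 30 mm high; origin: centre of its underside. Its cavity, floor 6 mm up, holds the cover with about 1.5 mm of play, axes parallel, top flush with the rim. The walls at +x and -x are cut away over the middle 38 mm down to the cavity floor, so the cover can be pinched across its 40 mm width; the end walls (+y, -y) are whole.
- mat: Fixed square cork mat 130 x 130 x 4 mm, bare, for setting things down; origin: centre of its underside, so its top is 4 mm above the origin.
- organiser: Fixed small cabinet-style wooden organiser 130 (x) x 200 (y) mm, deck 80 mm high; the small door with a knob on its front (-x) stays shut. Origin: centre of its underside. In mid-deck is the dice well with two dice. Two cheeks 56 long (y), 10 thick, 45 mm high stand on the deck at x = 23 to 33 and -23 to -33 mm: the cover's 40 mm width fits between, fingers beside it do not.
- seat (a point): Centre of the cover's seat, the rim of the dice well, 80 mm above the organiser's origin, axes as the organiser's: the cover's underside centre belongs here, cover +y along organiser +y. Low lips 6 mm high at y = 33 to 37 and -33 to -37 mm bound the cover's ends; above them the ends are open for fingers (the hook's hinge block starts at y = 71 mm).
- catch (a point): Point of the organiser where the middle of the cover's pocket mouth belongs: 12 mm towards +y and 24 mm above the seat.
- hook (a joint): Angle of the steel hook, rad: 0 = closed, lying level over the cover towards the organiser's -y with its tongue in the pocket; it grows as the tip swings up and over to the organiser's +y; stops at 2.65. Stiff hinge: it stays where it is left, about 1 N at the tip moves it. It can only close fully with the cover seated, or with none there.
- hook_hinge (a point): Centre of the hook's hinge pin, which is parallel to the organiser's x axis: at y = 80 mm, 108 mm above the organiser's origin.
- hook_tip (a point): Free end of the hook's arm, 90 mm from the hinge pin; the arm is 14 mm wide (along x) and 6 mm thick. Its tongue, 8 x 7 mm, stands 10 mm out of the arm's lower side, 68 mm from the pin.
- popper: Bystander: plastic dice popper with a clear dome, 92 mm across, 53 mm high; origin under its centre.
- bowl: Bystander: frosted glass bowl, 110 mm across, 45 mm high; origin under its centre.
- checker0: Bystander: lowest of a stack of three checkers, each 29 mm across and 8 mm thick; origin under its centre.
- checker2: Bystander: topmost checker of that stack; origin under its centre.
- checker3: Bystander: single checker, 27 mm across and 8 mm thick, lying on the organiser's deck near its corner at +x, -y; origin under its centre.
- teaspoon: Bystander: stainless teaspoon, 130 mm long, lying on the table at the robot's side of the mould; its length is along its x axis.
- tea_glass: Bystander: tea glass, 60 mm across, 80 mm high; origin under its centre.
There are look-alikes about, which are no part of the job. Several things look just like the mat: the one meant starts nearest to the robot's base.

How it is judged:
On the way, in this order (a step that is already met when the one before it is completed fails the run):
1. the cover is lifted clear of the mould in the fingers (z of cover in the frame of mould above 0.04 m and contact force between the fingers and cover above 0.3 N), for 0.1 s.
2. the cover lies flat on the cork mat, let go (x of cover in the frame of mat between -0.06 and 0.06 m and y of cover in the frame of mat between -0.06 and 0.06 m and z of cover in the frame of mat below 0.008 m and angle between cover's own z axis and vertical below 0.1 rad and contact force between the fingers and cover below 0.05 N and linear speed of cover below 0.02 m/s), for 0.2 s.
3. the cover is seated over the dice well, pocket towards the hinge, let go, with the hook still open (horizontal distance between cover_pocket and catch below 0.006 m and z of cover in the frame of seat between -0.003 and 0.003 m and angle between the y axis of cover and the y axis of organiser, either way round below 0.12 rad and angle between cover's own z axis and vertical below 0.06 rad and contact force between the fingers and cover below 0.05 N and value of joint hook above 0.5 rad), for 0.2 s.
At the end, for the whole second after the job is handed in: The cover lies flat on its seat over the dice well (within 3 mm in height, 0.06 rad of level), its pocket within 6 mm of its place on the hinge side and its sides within 0.12 rad of the organiser's, and the hook is closed within 0.05 rad of level with its tongue in the pocket; both at rest (horizontal distance between cover_pocket and catch below 0.006 m and z of cover in the frame of seat between -0.003 and 0.003 m and angle between the y axis of cover and the y axis of organiser, either way round below 0.12 rad and angle between cover's own z axis and vertical below 0.06 rad and value of joint hook between -0.05 and 0.05 rad and linear speed of cover below 0.02 m/s and velocity of joint hook between -0.05 and 0.05 rad/s); the robot touches nothing.
It fails at once if the cover falls freely (faster than 0.4 m/s with no finger on it: a drop of about 1 cm) (linear speed of cover above 0.4 m/s and contact force between the fingers and cover below 0.05 N).
It fails at once if a bystander is pushed more than 30 mm from its place (distance of any of popper, bowl, checker0, checker2, checker3, teaspoon, tea_glass from where it was at the start of the episode above 0.03 m).
It also fails if it takes over 72 s, if anything falls off the work surface, if the arm or the gripper's body presses on something with over 40 N, if the wrist force passes 120 N, or if a joint passes its speed limit or range.

ROBOT

A 6-joint arm with a two-finger parallel gripper is mounted at the origin on the work surface. World frame = base frame: x ahead of the robot, y to its left, z up, the work surface at z = 0. Lengths are in m, angles in rad, forces in N, time in s.
With the tool pointing down it reaches from about 0.325 to 0.775 m from the base axis. Payload 5.5 kg.
Tool frame: the origin (TCP) lies at the very end of the fingers, on their centre line; the grasp point (between the pads) lies 19 mm behind it; z points along the fingers, y is the line along which they close (so a half turn about z gives the same grasp; the last joint's range is limited). The gripper opens to 88 mm and grips with 3 to 60 N. Pads are 20 mm wide; open, the fingers measure 115 mm over their backs; the gripper's body (75 mm by 178 mm) begins 61 mm behind the grasp point.
Start: joints at [-1.379, 0.091, 1.231, -0, 1.82, -0.057], TCP at [0.148, -0.582, 0.223] pointing down, gripper open.
Joint ranges: [-2.87, 2.87], [-0.86, 2.18], [0.17, 2.46], [-1.51, 4.65], [0.06, 2.69], [-2.65, 2.65]. Speed limits (rad/s): [2.57, 2.57, 3.01, 3.14, 3.14, 3.14].

INTERFACE

Orientations are given as [roll, pitch, yaw] about the fixed x, y, z axes, in that order (R = Rz(yaw) Ry(pitch) Rx(roll)).
In Python, from rig import env gives the robot as it stands. The module is installed in compiled form; this text tells all that it offers.
- The arm moves only by the tool apply_moves, never from a script. Its argument "moves" is a list of rows, each a list of 7 numbers: the shift along the tool's x, y, z normalised to -1 to 1, where 1 is 500 mm, then the turn, a rotation vector about the tool's x, y, z normalised to -1 to 1, where 1 is 180 degrees, then the closure, from -1 (fully open) to 1 (shut). In form: [[tx, ty, tz, ax, ay, az, hand], ...]. A call has 1 to 8 rows; each row is the pose to reach, as a shift and turn from the pose commanded when the call began, along the tool's axes at that moment, turning the shorter way round; what a row does not reach only later rows make up. A row lasts 1/12 s, in which the tool goes at most 41.7 mm and 7.16 degrees, less where a joint would pass 70% of its speed; a pose out of reach is approached as far as the arm can. A call with a number of a shift or a turn outside -1 to 1 is refused whole. A call with a gripper value outside its range is refused whole. The fingers move at their own pace and stop on an object; "newtons" is the grip in N (left out, the last holds). Time passes only in rows, so rows that repeat a pose let the fingers close. It gives the time, the measured TCP pose, the force, the opening and the grip force at its end, in the units of the state.
- env.get_state(): the state, without advancing time (a new reading comes with each control period).
- env.read_camera(name): name is "scene" or "top" or "wrist"; returns (picture, depth): 384x512x3 uint8, red, green, blue; 384x512 float32, m along the optical axis (not along the pixel's ray), 0 where there is no reading.
- env.get_calibration(name): a dict with "fx", "fy", "cx", "cy" (pixels), "k1" (the pictures are not rectified: a ray, as slopes to the right and down, at radius r is drawn at 1 + k1 r^2 times it, then the intrinsics apply), "R" (3x3) and "t" (3): a world point X has camera coordinates R X + t. Camera axes: x right, y down, z forward; pixel columns grow to the right and rows downward; lengths in m; the calibration is good to about 2 mm. A picture is of the moment at which its call begins: read the wrist's pose just before it. get_calibration takes no time and is no camera call; for the wrist camera it gives the pose at the moment of the call.
- env.finish_job(): hands the job in; it is judged then, once.
The state is a dict: "clock": time; "joint_pos": joint angles; "joint_velocities": joint speeds; "effort": joint torques, N m; "tcp_pos": TCP position; "tool_rot": TCP orientation; "contact_force": force on the tool from outside, world axes, zero at the start; "wrist_torque": the same for the moment, N m; "opening": finger opening in m; "gripper_force": force on a finger pad.
Only numpy, scipy, OpenCV 4.12 (cv2) and the standard library are available. Lean on these libraries where they do the work, as an engineer would, in place of code of your own. Each camera call takes 0.05 s, during which the arm holds its last target. There are 200 camera calls.

## Working session

There is one attempt and no reset: what is moved stays moved. The work goes in short steps, Python scripts to look and compute and a tool call to move; the robot and the scene stay as the last step left them, time stands still between calls to the robot, and variables do not carry over. Pictures are saved under pics/ and viewed, at most 10 in all, crops included, and the job is handed in when it is done.

Besides the shell and the picture viewer there is one more tool, called after ">>>" in YAML: its name, and indented under it one key for each argument. apply_moves: Moves the arm, as the interface text tells. Its arguments: {"type":"object","properties":{"moves":{"type":"array","items":{"type":"array","items":{"type":"number","minimum":-1,"maximum":1}}},"newtons":{"type":"number"}},"required":["moves"]}

```bash
mkdir -p pics
cat > h.py <<'E'
import numpy as np, cv2
from rig import env
from scipy.spatial.transform import Rotation as Ro
def snap(n,tag):
    c=env.get_calibration(n); im,d=env.read_camera(n)
    np.savez(f'pics/{tag}.npz',im=im,d=d,**{k:np.array(v) for k,v in c.items()})
    cv2.imwrite(f'pics/{tag}.png',im[:,:,::-1]); return im,d,c
def load(tag): 
    z=np.load(f'pics/{tag}.npz'); return z['im'],z['d'],z
def cloud(tag):
    im,d,c=load(tag)
    v,u=np.mgrid[:384,:512]
    x=(u-c['cx'])/c['fx'];y=(v-c['cy'])/c['fy'];xd,yd=x.copy(),y.copy()
    for _ in range(8):
        s=1+c['k1']*(x*x+y*y);x=xd/s;y=yd/s
    P=np.stack([x*d,y*d,d],-1)
    W=(P-c['t'])@c['R']; W[d==0]=np.nan
    return im,W
def ray(tag,u,v,z):
    "world point of pixel at height z"
    im,d,c=load(tag); xd=(u-c['cx'])/c['fx'];yd=(v-c['cy'])/c['fy'];x,y=xd,yd
    for _ in range(8):
        s=1+c['k1']*(x*x+y*y);x=xd/s;y=yd/s
    D=c['R'].T@np.array([x,y,1]);o=-c['R'].T@c['t']
    return o+D*(z-o[2])/D[2]
E
python3 - <<'E'
from h import *
a=snap('scene','s0');b=snap('top','t0')
s=env.get_state();print(s)
for n in('scene','top'):
    c=env.get_calibration(n);R=np.array(c['R']);print(n,-R.T@c['t'],R[2],c['fx'])
cv2.imwrite('pics/t0b.png',cv2.resize(b[0][:,:,::-1],(800,600),interpolation=cv2.INTER_CUBIC))
cv2.imwrite('pics/s0b.png',cv2.resize(a[0][:,:,::-1],(800,600),interpolation=cv2.INTER_CUBIC))
E
```

```text
{'clock': 0.1, 'joint_pos': array([-1.37868454e+00,  9.18103142e-02,  1.23174554e+00, -3.31450307e-06,
        1.81981157e+00, -5.67227296e-02]), 'joint_velocities': array([ 1.00435617e-03, -2.28218894e-03, -3.01195777e-03,  5.78043483e-04,
       -8.97102263e-05,  3.02359645e-04]), 'effort': array([ 3.90208676e-03, -4.47854769e+01, -4.07570100e+01,  7.01187830e-02,
        2.83380778e-02, -1.12844155e-04]), 'tcp_pos': array([ 0.14769821, -0.58126462,  0.2216152 ]), 'tool_rot': array([-3.13982055e+00, -9.74073131e-05,  2.48833614e-01]), 'contact_force': array([ 0.81100997, -0.51940494,  0.3433612 ]), 'wrist_torque': array([ 0.02520163, -0.01170343, -0.03296111]), 'gripper_force': 0.0, 'opening': 0.08770592757273575}
scene [1.13281976 0.29299161 0.95830872] [-0.52223907 -0.26912398 -0.809221  ] 352.20056553726556
top [0.39922585 0.01885088 1.04012241] [ 1.78812296e-01  7.78034181e-04 -9.83882898e-01] 352.27352648792424
```

View pics/t0b.png

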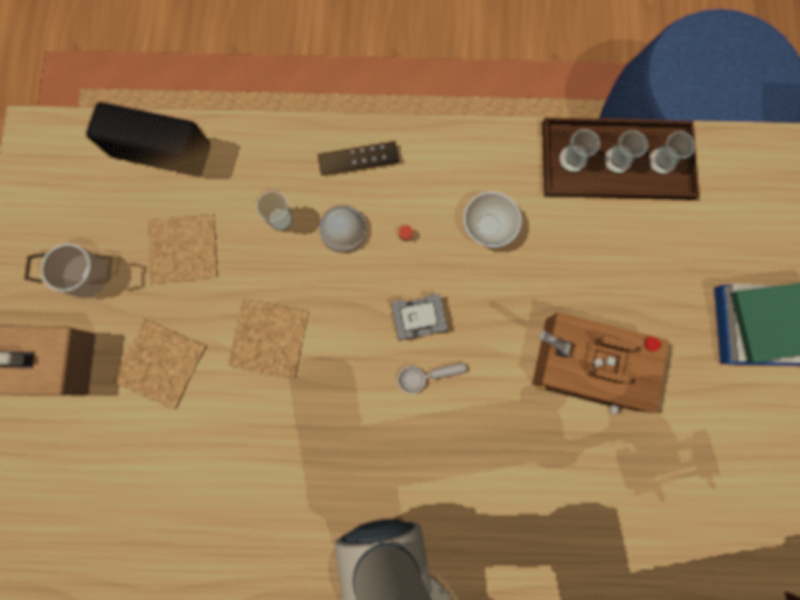

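View pics/s0b.png

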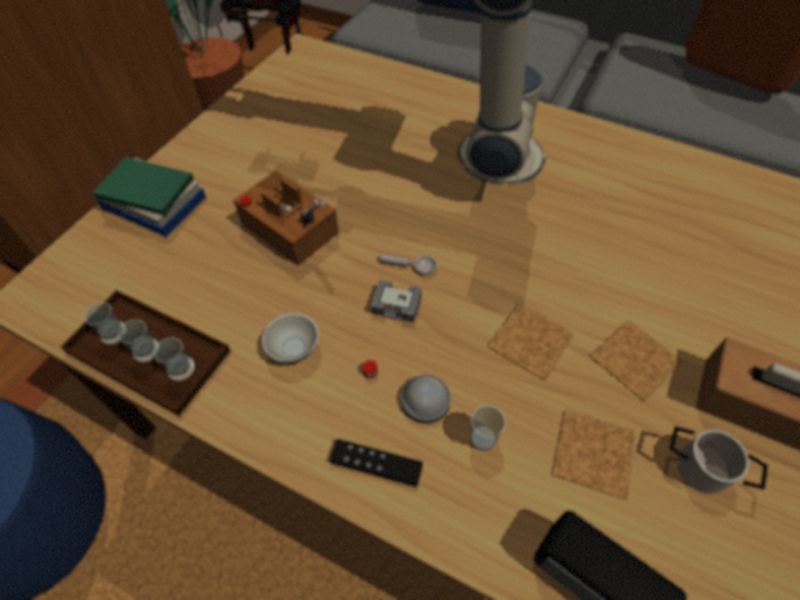

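Top picture (800x600): the cork mats are at (182,248), (160,362) and (268,338). The last one looks nearest to the base, which is at the bottom at about (390,590). The mould is at (421,316), the organiser at (604,362) with its hinge at about (558,344), and the spoon at (430,377). Next I'll work out the distances and enlarge crops to confirm.

Run:
```python
from h import *
for u,v in((182,248),(160,362),(268,338)):
    p=ray('t0',u*.64,v*.64,.004);print(p,np.hypot(*p[:2]))
im=load('t0')[0][:,:,::-1]
def crop(u0,v0,w,h,s): return cv2.resize(im[v0:v0+h,u0:u0+w],None,fx=s,fy=s,interpolation=cv2.INTER_CUBIC)
m=crop(240,180,70,75,8)   # mould
o=crop(335,192,100,75,8)   # organiser
cv2.imwrite('pics/c_org.png',o)
a=crop(240,180,66,60,6); b=crop(140,184,66,60,6)
cv2.imwrite('pics/c_mm.png',np.hstack([a,b]))
```

```text
[0.67577159 0.4346916  0.004     ] 0.8035073253384826
[0.45456096 0.45597987 0.004     ] 0.6438503787692059
[0.50415975 0.25636276 0.004     ] 0.5655960769653396
```

View pics/c_mm.png

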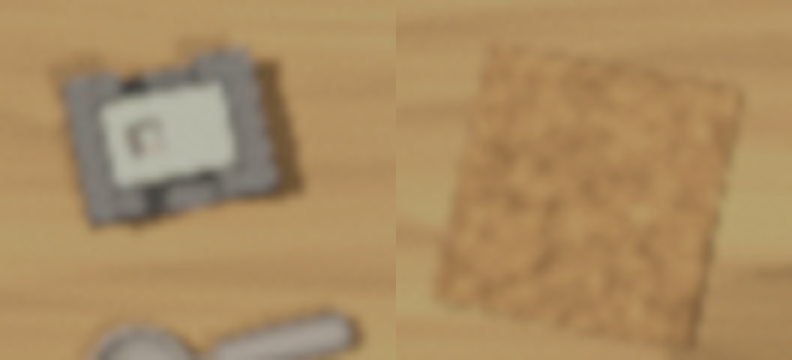

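View pics/c_org.png

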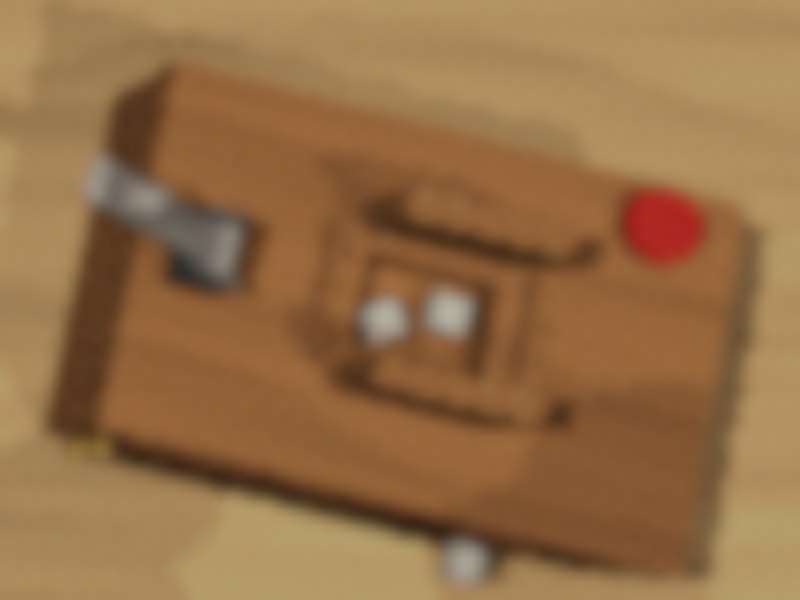

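The crops confirm the mat at (268,338). It's bare and 0.566 m from the base, against 0.644 and 0.804 for the others. The cover's pocket faces the left end of the mould (world +y). The organiser's hinge is on the left, with the hook open and leaning past it. Next I'll measure poses from the depth image.

```bash
cat >> h.py <<'E'
def rect(P):
    r=cv2.minAreaRect((P[:,:2]*1000).astype(np.float32)); return np.round(r[0],1),np.round(r[1],1),round(r[2],2)
E
python3 - <<'E'
from h import *
for tag in('t0','s0'):
    im,W=cloud(tag); z=W[:,:,2]; f=im.astype(float)
    near=lambda x,y,r:np.hypot(W[:,:,0]-x,W[:,:,1]-y)<r
    tb=near(.55,.1,.4)&(z<.01); print(tag,'table z',np.median(z[tb]))
    pm=ray('t0',421*.64,316*.64,.03);po=ray('t0',604*.64,362*.64,.08);pq=[.504,.256]
    m=near(pm[0],pm[1],.075)&(z>.02)&(z<.04);print('mould',rect(W[m]),np.median(z[m]))
    c=m&(f.min(2)>150);print('cover',c.sum(),rect(W[c]),W[c].mean(0))
    o=near(po[0],po[1],.15)&(z>.07)&(z<.09);print('org',rect(W[o]),np.median(z[o]))
    h=near(po[0],po[1],.22)&(z>.1)&(z<.17);print('high',h.sum()); 
    ck=near(po[0],po[1],.05)&(z>.115)&(z<.14);print('cheeks',ck.sum(),rect(W[ck]),np.median(z[ck]))
    red=(f[:,:,0]>120)&(f[:,:,1]<60)&near(po[0],po[1],.15);print('red',W[red].mean(0))
    k=near(*pq,.1)&(z>.0025)&(z<.01);print('mat',k.sum(),rect(W[k]))
    a=z-0; print(np.round(W[h&(z>.13)].mean(0),3),np.round(W[h][np.argmax(W[h][:,1])],3))
E
```

```text
t0 table z -0.0005115752780061702
mould (array([549.3, -25.7]), array([71.5, 92. ]), 12.85) 0.029032065771346725
cover 207 (array([550. , -25.8]), array([36.6, 57.2]), 11.92) [ 0.55023589 -0.0269222   0.02902865]
org (array([ 469.2, -350.8]), array([199.7, 131.3]), 76.39) 0.07924858253788103
high 376
cheeks 193 (array([ 468.7, -351.5]), array([56.7, 66.3]), 76.93) 0.123906302183678
red [ 0.50117743 -0.43010251  0.08677616]
mat 1344 (array([504.4, 259.2]), array([192.6, 186.9]), 56.47)
[ 0.495 -0.237  0.154] [ 0.505 -0.214  0.17 ]
s0 table z 0.0001785928453099986
mould (array([550., -23.]), array([73.7, 92.4]), 11.55) 0.029794131601894282
cover 0 (array([0., 0.]), array([0., 0.]), 0.0) [nan nan nan]
org (array([ 470.1, -350.3]), array([208.4, 132.6]), 77.1) 0.08056789359768092
high 248
cheeks 120 (array([ 469.6, -350. ]), array([59.8, 69.3]), 76.1) 0.1244598979654882
red [ 0.50066079 -0.42913376  0.08815247]
mat 1300 (array([500.4, 256.9]), array([190. , 185.8]), 47.67)
[ 0.499 -0.239  0.154] [ 0.507 -0.221  0.168]<stdin>:8: RuntimeWarning: Mean of empty slice.
  ret = um.true_divide(
```

```bash
cat >> h.py <<'E'
def row(x,y,z,psi,hand=-1,roll=np.pi,frm=None):
    "row to reach world pose; frm=(x,y,z,psi) overrides start"
    s=env.get_state()
    p,R0=s['tcp_pos'],Ro.from_euler('xyz',s['tool_rot'])
    if frm is not None: p=np.array(frm[:3]);R0=Ro.from_euler('xyz',[np.pi,0,frm[3]])
    R1=Ro.from_euler('xyz',[roll,0,psi])
    t=R0.inv().apply(np.array([x,y,z])-p)/.5; a=(R0.inv()*R1).as_rotvec()/np.pi
    print([float(v) for v in np.round(np.r_[t,a],4)]+[hand]);
E
python3 - <<'E'
from h import *
row(.40,-.25,.26,.95)
row(.5497,-.0253,.20,1.787,frm=(.40,-.25,.26,.95))
E
```

```text
[0.6522, -0.518, -0.0758, -0.0005, -0.0002, -0.2232, -1]
[0.5397, -0.0179, 0.12, 0.0, 0.0, -0.2664, -1]
```

>>> apply_moves:
  moves:
    - [0.652,-0.518,-0.076,0,0,-0.223,-1]
    - [0.652,-0.518,-0.076,0,0,-0.223,-1]
    - [0.652,-0.518,-0.076,0,0,-0.223,-1]
    - [0.652,-0.518,-0.076,0,0,-0.223,-1]
    - [0.652,-0.518,-0.076,0,0,-0.223,-1]
    - [0.652,-0.518,-0.076,0,0,-0.223,-1]
    - [0.652,-0.518,-0.076,0,0,-0.223,-1]
    - [0.652,-0.518,-0.076,0,0,-0.223,-1]

```text
clock: 0.77
tcp_pos: [0.3494, -0.3155, 0.2528]
tool_rot: [-3.141, -0.0, 0.949]
contact_force: [0.3, -0.5, 0.3]
opening: 0.0874
gripper_force: 0.0
```

```bash
python3 -c "
from h import *
row(.5497,-.0253,.20,1.787)"
```

```text
[0.7051, -0.0122, 0.1056, -0.0001, -0.0001, -0.2666, -1]
```

>>> apply_moves:
  moves:
    - [0.7,-0.012,0.105,0,0,-0.267,-1]
    - [0.7,-0.012,0.105,0,0,-0.267,-1]
    - [0.7,-0.012,0.105,0,0,-0.267,-1]
    - [0.7,-0.012,0.105,0,0,-0.267,-1]
    - [0.7,-0.012,0.105,0,0,-0.267,-1]
    - [0.7,-0.012,0.105,0,0,-0.267,-1]
    - [0.7,-0.012,0.105,0,0,-0.267,-1]
    - [0.7,-0.012,0.105,0,0,-0.267,-1]

```text
clock: 1.43
tcp_pos: [0.5367, -0.0441, 0.2028]
tool_rot: [-3.141, -0.0, 1.793]
contact_force: [0.8, -0.4, 0.2]
opening: 0.0877
gripper_force: 0.0
```

>>> apply_moves:
  moves:
    - [0,0,0,0,0,0,-1]
    - [0,0,0,0,0,0,-1]

```text
clock: 1.6
tcp_pos: [0.5362, -0.0441, 0.2018]
tool_rot: [-3.139, -0.001, 1.792]
contact_force: [-0.2, -0.4, 0.1]
opening: 0.0876
gripper_force: 0.0
```

Run:
```python
from h import *
s=env.get_state();print(s['clock'],s['tcp_pos'],s['tool_rot'])
a=snap('wrist','w1');c=a[2];R=np.array(c['R']);print(-R.T@c['t'],R[2])
im,W=cloud('w1');z=W[:,:,2]
near=np.hypot(W[:,:,0]-.55,W[:,:,1]+.025)<.075
m=near&(z>.024)&(z<.036);print(m.sum(),rect(W[m]),np.median(z[m]))
c=m&(im.min(2)>140);print(c.sum(),rect(W[c]))
row(.5497,-.0253,.20,1.787)
cv2.imwrite('pics/w1b.png',im[:,:,::-1])
```

```text
1.6 [ 0.53623504 -0.04414627  0.20177848] [-3.13859924e+00 -1.09096251e-03  1.79198282e+00]
[0.51854627 0.03826944 0.36451736] [ 0.06463519 -0.29725025 -0.95260936]
5160 (array([552. , -24.4]), array([71.2, 92.3]), 12.81) 0.030592920116189047
2020 (array([551.6, -24.9]), array([39. , 59.2]), 13.15)
[0.0336, 0.0357, 0.0053, -0.0006, -0.0001, 0.0009, -1]
```

View pics/w1b.png

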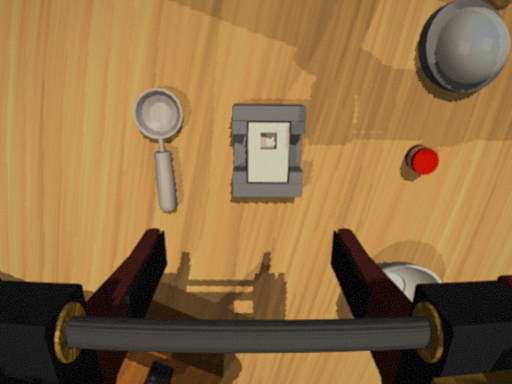

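The wrist picture shows the mould at (268,150) with the pocket at (268,141). The spoon is clear at (165,150) and the checker is at (422,160). Depth from the three cameras agrees on the mould to about 1–2 mm, so I'll go down.

```bash
python3 -c "
from h import *
row(.5508,-.0245,.06,1.791);row(.5508,-.0245,.0105,1.791)"
```

```text
[0.0346, 0.0387, 0.2852, -0.0006, -0.0001, -0.0004, -1]
[0.0346, 0.0389, 0.3842, -0.0006, -0.0001, -0.0004, -1]
```

>>> apply_moves:
  moves:
    - [0.0345,0.0388,0.1,0,0,0,-1]
    - [0.0345,0.0388,0.285,0,0,0,-1]
    - [0.0345,0.0388,0.285,0,0,0,-1]
    - [0.0345,0.0388,0.285,0,0,0,-1]
    - [0.0345,0.0388,0.285,0,0,0,-1]
    - [0.0345,0.0388,0.285,0,0,0,-1]

```text
clock: 2.15
tcp_pos: [0.5503, -0.0264, 0.0606]
tool_rot: [-3.139, -0.0, 1.786]
contact_force: [-0.2, -0.5, 0.6]
opening: 0.0879
gripper_force: 0.0
```

```bash
python3 -c "
from h import *
s=env.get_state();print(s['tcp_pos'],s['tool_rot'])
row(.5508,-.0245,.0105,1.791)"
```

```text
[ 0.55030194 -0.02639515  0.06061612] [-3.13945692e+00 -3.96677023e-04  1.78621458e+00]
[0.0035, 0.002, 0.1002, -0.0007, -0.0001, -0.0015, -1]
```

>>> apply_moves:
  moves:
    - [0.0035,0.002,0.06,0,0,0,-1]
    - [0.0035,0.002,0.1,0,0,-0.001,-1]
    - [0.0035,0.002,0.1,0,0,-0.001,-1]
    - [0.0035,0.002,0.1,0,0,-0.001,-1]

```text
clock: 2.48
tcp_pos: [0.5526, -0.024, 0.0132]
tool_rot: [3.14, 0.001, 1.79]
contact_force: [0.6, 0.2, 0.5]
opening: 0.0878
gripper_force: 0.0
```

>>> apply_moves:
  moves:
    - [0,0,0,0,0,0,1]
    - [0,0,0,0,0,0,1]
    - [0,0,0,0,0,0,1]
    - [0,0,0,0,0,0,1]
    - [0,0,0,0,0,0,1]
    - [0,0,0,0,0,0,1]
    - [0,0,0,0,0,0,1]
    - [0,0,0,0,0,0,1]
  newtons: 12

```text
clock: 3.15
tcp_pos: [0.5519, -0.0232, 0.011]
tool_rot: [-3.141, -0.0, 1.791]
contact_force: [-0.3, -0.3, 0.8]
opening: 0.0399
gripper_force: 12.0
```

>>> apply_moves:
  moves:
    - [0,0,-0.02,0,0,0,1]
    - [0,0,-0.06,0,0,0,1]
    - [0,0,-0.12,0,0,0,1]
    - [0,0,-0.2,0,0,0,1]
    - [0,0,-0.2,0,0,0,1]
    - [0,0,-0.2,0,0,0,1]

```text
clock: 3.65
tcp_pos: [0.5537, -0.0233, 0.1151]
tool_rot: [3.135, 0.002, 1.791]
contact_force: [0.8, 0.3, -1.7]
opening: 0.0398
gripper_force: 12.0
```

```bash
python3 -c "
from h import *
s=env.get_state();print(s['tcp_pos'],s['tool_rot'])
row(.504,.2575,.06,1.791)"
```

```text
[ 0.55373085 -0.02332558  0.11506807] [3.13517432e+00 2.11440509e-03 1.79136417e+00]
[0.57, 0.0251, 0.1091, 0.002, 0.0007, 0.0001, -1]
```

>>> apply_moves:
  moves:
    - [0.08,0.003,0,0,0,0,1]
    - [0.16,0.006,0,0,0,0,1]
    - [0.24,0.01,0,0,0,0,1]
    - [0.32,0.014,0,0,0,0,1]
    - [0.4,0.018,0.03,0,0,0,1]
    - [0.48,0.022,0.07,0,0,0,1]
    - [0.57,0.025,0.109,0,0,0,1]
    - [0.57,0.025,0.109,0,0,0,1]

```text
clock: 4.32
tcp_pos: [0.4978, 0.2613, 0.0516]
tool_rot: [-3.134, -0.001, 1.795]
contact_force: [-0.6, -0.5, -2.3]
opening: 0.0401
gripper_force: 12.0
```

>>> apply_moves:
  moves:
    - [0,0,0,0,0,0,1]
    - [0,0,0,0,0,0,1]
    - [0,0,0,0,0,0,1]

```text
clock: 4.57
tcp_pos: [0.5023, 0.2565, 0.0568]
tool_rot: [3.141, 0.001, 1.79]
contact_force: [-0.3, 0.2, -0.8]
opening: 0.0399
gripper_force: 12.0
```

>>> apply_moves:
  moves:
    - [0,0,0.03,0,0,0,1]
    - [0,0,0.06,0,0,0,1]
    - [0,0,0.075,0,0,0,1]
    - [0,0,0.082,0,0,0,1]
    - [0,0,0.088,0,0,0,1]
    - [0,0,0.09,0,0,0,1]
    - [0,0,0.09,0,0,0,1]

```text
clock: 5.15
tcp_pos: [0.5022, 0.2574, 0.0121]
tool_rot: [3.141, -0.0, 1.791]
contact_force: [0.6, -0.3, -0.2]
opening: 0.0399
gripper_force: 12.0
```

```bash
python3 -c "
from h import *
s=env.get_state();print(s['tcp_pos'],s['tool_rot'],s['contact_force'])"
```

```text
[0.50224387 0.25743505 0.01211292] [ 3.14072262e+00 -1.26353419e-04  1.79079569e+00] [ 0.58059252 -0.32410416 -0.17909881]
```

>>> apply_moves:
  moves:
    - [0,0,0.002,0,0,0,1]
    - [0,0,0.004,0,0,0,1]
    - [0,0,0.005,0,0,0,1]
    - [0,0,0.005,0,0,0,1]

```text
clock: 5.48
tcp_pos: [0.5018, 0.2577, 0.009]
tool_rot: [3.142, 0.0, 1.791]
contact_force: [0.2, 0.3, -0.7]
opening: 0.04
gripper_force: 12.0
```

>>> apply_moves:
  moves:
    - [0,0,0.001,0,0,0,1]
    - [0,0,0.0015,0,0,0,1]
    - [0,0,0.0015,0,0,0,1]
    - [0,0,0.0015,0,0,0,1]

```text
clock: 5.82
tcp_pos: [0.5019, 0.2578, 0.0089]
tool_rot: [3.141, -0.0, 1.791]
contact_force: [-2.9, -1.3, 5.5]
opening: 0.0402
gripper_force: 12.0
```

Contact with the mat shows at 5.5 N. Releasing, then rising.

>>> apply_moves:
  moves:
    - [0,0,0,0,0,0,0.3]
    - [0,0,0,0,0,0,-0.2]
    - [0,0,0,0,0,0,-1]
    - [0,0,0,0,0,0,-1]
    - [0,0,0,0,0,0,-1]
    - [0,0,0,0,0,0,-1]
    - [0,0,0,0,0,0,-1]

```text
clock: 6.4
tcp_pos: [0.5017, 0.2576, 0.008]
tool_rot: [-3.141, 0.0, 1.791]
contact_force: [-0.2, 0.1, 0.2]
opening: 0.0765
gripper_force: 0.0
```

>>> apply_moves:
  moves:
    - [0,0,-0.04,0,0,0,-1]
    - [0,0,-0.1,0,0,0,-1]
    - [-0.12,0,-0.25,0,0,0,-1]
    - [-0.12,0,-0.35,0,0,0,-1]
    - [-0.12,0,-0.35,0,0,0,-1]
    - [-0.12,0,-0.35,0,0,0,-1]
    - [-0.12,0,-0.35,0,0,0,-1]

```text
clock: 6.98
tcp_pos: [0.5172, 0.1985, 0.1893]
tool_rot: [3.132, -0.001, 1.79]
contact_force: [0.6, -0.2, -0.5]
opening: 0.0874
gripper_force: 0.0
```

Run:
```python
from h import *
s=env.get_state();print(s['clock'],s['tcp_pos'],s['tool_rot'],s['opening'])
snap('wrist','w2');snap('top','t2')
for t in('w2','t2'):
    im,W=cloud(t);z=W[:,:,2]
    m=(np.hypot(W[:,:,0]-.502,W[:,:,1]-.2575)<.06)&(z>.02)&(z<.04);print(m.sum(),rect(W[m]),np.median(z[m]))
im=load('w2')[0][:,:,::-1];cv2.imwrite('pics/w2b.png',im)
row(.502,.2575,.06,.22)
```

```text
6.9833 [0.51716699 0.19853529 0.18926465] [ 3.13198148e+00 -5.24424472e-04  1.78959693e+00] 0.08741313477018811
2551 (array([502.5, 257.1]), array([40.3, 59.7]), 12.7) 0.028567587652808528
2 (array([492.1, 266. ]), array([35.,  0.]), 95.63) 0.028721631533479237
[0.1195, -0.0002, 0.2462, 0.0001, -0.0002, 0.5, -1]
```

View pics/w2b.png

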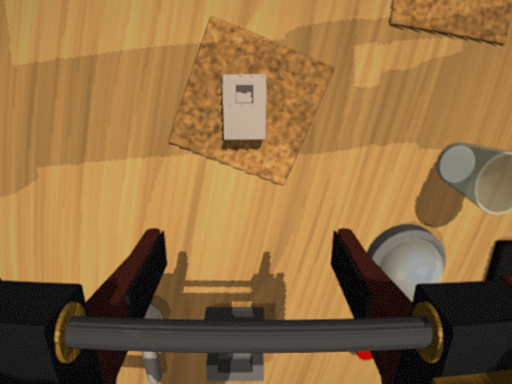

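The wrist picture shows the cover upright and flat on the mat at (244,107), with its pocket at (244,93) towards the far end (+y). Next I'll turn the tool a quarter turn to take hold of the two ends.

>>> apply_moves:
  moves:
    - [0.12,0.001,0.1,0,0,0.5,-1]
    - [0.12,0.001,0.15,0,0,0.5,-1]
    - [0.12,0.001,0.2,0,0,0.5,-1]
    - [0.12,0.001,0.226,0,0,0.5,-1]
    - [0.12,0.001,0.226,0,0,0.5,-1]
    - [0.12,0.001,0.226,0,0,0.5,-1]
    - [0.12,0.001,0.226,0,0,0.5,-1]
    - [0.12,0.001,0.226,0,0,0.5,-1]

```text
clock: 7.75
tcp_pos: [0.5002, 0.2578, 0.0665]
tool_rot: [-3.139, 0.005, 0.786]
contact_force: [-0.3, -0.1, -0.4]
opening: 0.0877
gripper_force: 0.0
```

```bash
python3 -c "
from h import *
s=env.get_state();print(s['tcp_pos'],s['tool_rot'])
row(.5025,.2571,.06,.2217)"
```

```text
[0.50019044 0.25781699 0.06647185] [-3.1393144   0.00520079  0.7862125 ]
[0.0023, 0.0043, 0.0129, -0.0002, 0.0018, 0.1797, -1]
```

>>> apply_moves:
  moves:
    - [0.0015,0.003,0.005,0,0,0.18,-1]
    - [0.0015,0.003,0.005,0,0,0.18,-1]
    - [0.0015,0.003,0.005,0,0,0.18,-1]
    - [0.0015,0.003,0.005,0,0,0.18,-1]
    - [0.0015,0.003,0.005,0,0,0.18,-1]
    - [0.0015,0.003,0.005,0,0,0.18,-1]
    - [0.0015,0.003,0.005,0,0,0.18,-1]

```text
clock: 8.33
tcp_pos: [0.5024, 0.2572, 0.0652]
tool_rot: [3.141, 0.004, 0.229]
contact_force: [1.3, -0.1, 0.1]
opening: 0.0878
gripper_force: 0.0
```

```bash
python3 -c "
from h import *
s=env.get_state();print(s['tcp_pos'],s['tool_rot'])
row(.5025,.2571,.0125,.2217)"
```

```text
[0.50238258 0.25721659 0.06515247] [3.14100327 0.00402615 0.22884218]
[0.0006, 0.0002, 0.1053, 0.0002, 0.0013, 0.0023, -1]
```

>>> apply_moves:
  moves:
    - [0,0,0.05,0,0,0.002,-1]
    - [0,0,0.09,0,0,0.002,-1]
    - [0,0,0.104,0,0,0.002,-1]
    - [0,0,0.104,0,0,0.002,-1]
    - [0,0,0.104,0,0,0.002,-1]
    - [0,0,0.104,0,0,0.002,-1]

```text
clock: 8.83
tcp_pos: [0.5044, 0.2576, 0.0169]
tool_rot: [-3.141, -0.002, 0.22]
contact_force: [-0.1, -0.1, 0.6]
opening: 0.0877
gripper_force: 0.0
```

>>> apply_moves:
  moves:
    - [0,0,0,0,0,0,1]
    - [0,0,0,0,0,0,1]
    - [0,0,0,0,0,0,1]
    - [0,0,0,0,0,0,1]
    - [0,0,0,0,0,0,1]
    - [0,0,0,0,0,0,1]
    - [0,0,0,0,0,0,1]
  newtons: 12

```text
clock: 9.42
tcp_pos: [0.504, 0.2573, 0.0162]
tool_rot: [-3.142, -0.001, 0.22]
contact_force: [-0.4, -0.0, 2.6]
opening: 0.06
gripper_force: 12.0
```

```bash
python3 -c "
from h import *
s=env.get_state();print(s['tcp_pos'],s['tool_rot'])"
```

```text
[0.50404524 0.25727494 0.01615615] [-3.14153557e+00 -5.51129496e-04  2.19542901e-01]
```

Gripped by the ends (opening 60.0 mm). Lifting, then moving to a point in front of the organiser to look at it from close up.

>>> apply_moves:
  moves:
    - [0,0,-0.02,0,0,0,1]
    - [0,0,-0.06,0,0,0,1]
    - [0,0,-0.12,0,0,0,1]
    - [0,0,-0.2,0,0,0,1]
    - [0,0,-0.28,0,0,0,1]
    - [0,0,-0.36,0,0,0,1]
    - [0,0,-0.43,0,0,0,1]
    - [0,0,-0.43,0,0,0,1]

```text
clock: 10.08
tcp_pos: [0.5057, 0.2581, 0.241]
tool_rot: [-3.139, -0.014, 0.22]
contact_force: [1.0, -0.5, 0.8]
opening: 0.0601
gripper_force: 12.0
```

```bash
python3 -c "
from h import *
s=env.get_state();print(s['tcp_pos'],s['tool_rot'])
row(.42,-.04,.24,-.05)
row(.37,-.325,.24,-.234,frm=(.42,-.04,.24,-.05))"
```

```text
[0.50570817 0.25809375 0.24096145] [-3.13885481 -0.01374932  0.21959249]
[-0.2972, 0.5445, -0.0037, -0.0015, -0.0042, 0.0858, -1]
[-0.0714, 0.5743, 0.0, 0.0, -0.0, 0.0586, -1]
```

>>> apply_moves:
  moves:
    - [-0.03,0.05,0,0,0,0.01,1]
    - [-0.07,0.12,0,0,0,0.02,1]
    - [-0.11,0.2,0,0,0,0.035,1]
    - [-0.15,0.28,0,0,0,0.045,1]
    - [-0.19,0.36,0,0,0,0.06,1]
    - [-0.23,0.44,0,0,0,0.07,1]
    - [-0.27,0.5,0,0,0,0.08,1]
    - [-0.297,0.545,0,0,0,0.086,1]

```text
clock: 10.75
tcp_pos: [0.4168, -0.0433, 0.2307]
tool_rot: [3.141, 0.0, -0.053]
contact_force: [0.2, 0.4, -1.4]
opening: 0.0601
gripper_force: 12.0
```

>>> apply_moves:
  moves:
    - [-0.01,0.08,0,0,0,0.01,1]
    - [-0.02,0.16,0,0,0,0.02,1]
    - [-0.03,0.24,0,0,0,0.03,1]
    - [-0.04,0.32,0,0,0,0.035,1]
    - [-0.05,0.4,0,0,0,0.04,1]
    - [-0.06,0.47,0,0,0,0.05,1]
    - [-0.068,0.53,0,0,0,0.055,1]
    - [-0.071,0.574,0,0,0,0.059,1]

```text
clock: 11.42
tcp_pos: [0.3669, -0.3283, 0.2303]
tool_rot: [3.142, 0.001, -0.239]
contact_force: [0.1, 0.0, -1.7]
opening: 0.0599
gripper_force: 12.0
```

>>> apply_moves:
  moves:
    - [0,0,0,0,0,0,1]
    - [0,0,0,0,0,0,1]
    - [0,0,0,0,0,0,1]
    - [0,0,0,0,0,0,1]

```text
clock: 11.75
tcp_pos: [0.3686, -0.3249, 0.2309]
tool_rot: [-3.141, -0.0, -0.235]
contact_force: [0.1, -0.9, -0.7]
opening: 0.0597
gripper_force: 12.0
```

Run:
```python
from h import *
s=env.get_state();print(s['clock'],s['tcp_pos'],s['tool_rot'],s['opening'],s['contact_force'])
snap('wrist','w3')
im,W=cloud('w3');z=W[:,:,2]
near=lambda x,y,r:np.hypot(W[:,:,0]-x,W[:,:,1]-y)<r
o=near(.4693,-.351,.13)&(z>.074)&(z<.086);print('org',o.sum(),rect(W[o]),np.median(z[o]))
ck=near(.4693,-.351,.05)&(z>.117)&(z<.133);print('cheeks',ck.sum(),rect(W[ck]),np.median(z[ck]))
cv2.imwrite('pics/w3b.png',im[:,:,::-1])
```

```text
11.75 [ 0.36859892 -0.32486475  0.23090202] [-3.14132245e+00 -1.99710533e-04 -2.34522466e-01] 0.05973551043409883 [ 0.0708627  -0.91979112 -0.73699675]
org 23539 (array([ 462.8, -347.8]), array([200.8, 112.7]), 76.6) 0.08059053583289542
cheeks 2186 (array([ 471.2, -349.7]), array([56.3, 66.1]), 76.32) 0.12551105738606258
```

View pics/w3b.png

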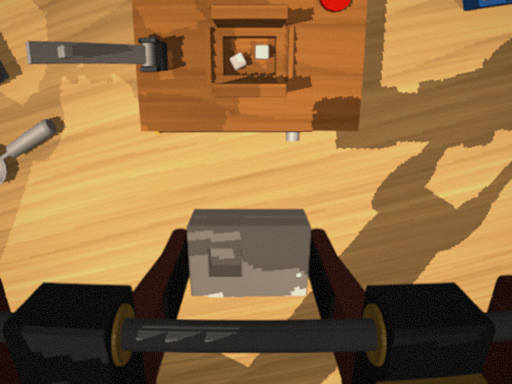

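The wrist picture shows the cover level in the fingers with its pocket at (225,262), on the left, which is the hinge side. The well is at (250,52), and the hook is open at left with its tip at (30,52) and its pin at (152,54). Next I'll measure the cover in hand and the hook angle.

Run:
```python
from h import *
im,W=cloud('w3');z=W[:,:,2]
t=np.array([.3686,-.3249])
m=np.zeros(z.shape,bool);m[210:300,190:310]=1
m&=(np.abs(W[:,:,0]-t[0])<.05)&(np.abs(z-.243)<.008)
P=W[m];print(m.sum(),rect(P),np.median(P[:,2]))
A=np.c_[P[:,:2],np.ones(len(P))];print('plane',np.linalg.lstsq(A,P[:,2],rcond=None)[0])
# hook in organiser frame
yaw=-.2385;c=np.array([.4712,-.3497])
R=np.array([[np.cos(yaw),np.sin(yaw)],[-np.sin(yaw),np.cos(yaw)]])
Q=(W[:,:,:2]-c)@R.T
for u in(32,45,60,75,90,105,120,135,150):print(u,np.round(1e3*np.r_[Q[53,u],z[53,u]],1))
k=(z>.11)&(z<.2)&(Q[:,:,1]>.06)&(Q[:,:,1]<.2);print(rect(np.dstack([Q,z])[k]))
```

```text
8467 (array([ 367.3, -324.3]), array([60.1, 41.1]), 76.75) 0.24319310127047392
plane [-0.03436708 -0.00161343  0.2549377 ]
32 [ -1.3 136.8 175.6]
45 [ -1.2 131.6 169.2]
60 [ -1.6 122.1 167.5]
75 [ -1.1 117.3 156.2]
90 [ -0.7 111.3 146. ]
105 [ -0.5 103.4 138.5]
120 [ -0.2  95.2 130.3]
135 [  0.3  87.1 120.2]
150 [  0.5  77.3 113.3]
(array([ -1.2, 107.4]), array([25.2, 70.6]), 1.96)
```

```bash
python3 -c "
from h import *
row(.4724,-.3504,.165,-.2385,hand=1)"
```

```text
[0.2135, 0.0016, 0.1322, 0.0, -0.0002, 0.0014, 1]
```

>>> apply_moves:
  moves:
    - [0.05,0,0,0,0,0.001,1]
    - [0.11,0.001,0,0,0,0.001,1]
    - [0.17,0.001,0.02,0,0,0.001,1]
    - [0.213,0.0015,0.06,0,0,0.001,1]
    - [0.213,0.0015,0.1,0,0,0.001,1]
    - [0.213,0.0015,0.13,0,0,0.001,1]
    - [0.213,0.0015,0.13,0,0,0.001,1]
    - [0.213,0.0015,0.13,0,0,0.001,1]

```text
clock: 12.47
tcp_pos: [0.4717, -0.3503, 0.1652]
tool_rot: [-3.141, 0.002, -0.238]
contact_force: [1.3, 0.3, 0.1]
opening: 0.0602
gripper_force: 12.0
```

>>> apply_moves:
  moves:
    - [0,0,0,0,0,0,1]
    - [0,0,0,0,0,0,1]
    - [0,0,0,0,0,0,1]

```text
clock: 12.72
tcp_pos: [0.4721, -0.3518, 0.1677]
tool_rot: [3.14, -0.003, -0.239]
contact_force: [-0.3, 0.3, -1.2]
opening: 0.0598
gripper_force: 12.0
```

```bash
python3 -c "
from h import *
for i in range(3):
    s=env.get_state();print(s['tcp_pos'],s['tool_rot']); env.read_camera('wrist')
row(.4724,-.3504,.135,-.2385,hand=1)"
```

```text
[ 0.47205863 -0.35177958  0.16772833] [ 3.14024869e+00 -2.73316897e-03 -2.39064639e-01]
[ 0.47194793 -0.35180307  0.1674084 ] [ 3.14049187e+00 -2.29947935e-03 -2.39217611e-01]
[ 0.47185895 -0.35176383  0.16702929] [ 3.14072086e+00 -1.77071663e-03 -2.39233281e-01]
[0.0005, -0.0029, 0.0634, 0.0002, -0.0004, -0.0002, 1]
```

>>> apply_moves:
  moves:
    - [0.0005,-0.002,0.02,0,0,0,1]
    - [0.0005,-0.002,0.04,0,0,0,1]
    - [0.0005,-0.002,0.06,0,0,0,1]
    - [0.0005,-0.002,0.08,0,0,0,1]
    - [0.0005,-0.002,0.1,0,0,0,1]
    - [0.0005,-0.002,0.12,0,0,0,1]
    - [0.0005,-0.002,0.125,0,0,0,1]
    - [0.0005,-0.002,0.125,0,0,0,1]

```text
clock: 13.53
tcp_pos: [0.4716, -0.3502, 0.1015]
tool_rot: [-3.14, 0.002, -0.239]
contact_force: [-0.5, 0.4, -0.9]
opening: 0.06
gripper_force: 12.0
```

```bash
python3 -c "
from h import *
s=env.get_state();print(s['tcp_pos'],s['tool_rot'],s['contact_force'],s['wrist_torque'])
row(.4724,-.3504,.093,-.2385,hand=1)"
```

```text
[ 0.47157498 -0.3501657   0.10152024] [-3.14044920e+00  2.34053186e-03 -2.39131950e-01] [-0.45737412  0.36797384 -0.88728038] [ 0.06811728 -0.0066634  -0.01342702]
[0.0018, 0.0001, 0.017, -0.0004, 0.0007, -0.0002, 1]
```

>>> apply_moves:
  moves:
    - [0.001,0,0.005,0,0,0,1]
    - [0.001,0,0.009,0,0,0,1]
    - [0.001,0,0.012,0,0,0,1]
    - [0.001,0,0.014,0,0,0,1]
    - [0.001,0,0.015,0,0,0,1]
    - [0.001,0,0.015,0,0,0,1]

```text
clock: 14.03
tcp_pos: [0.4727, -0.3508, 0.0958]
tool_rot: [3.142, -0.0, -0.239]
contact_force: [0.3, -0.4, -0.9]
opening: 0.0599
gripper_force: 12.0
```

>>> apply_moves:
  moves:
    - [0,0,0.001,0,0,0,1]
    - [0,0,0.002,0,0,0,1]
    - [0,0,0.003,0,0,0,1]
    - [0,0,0.003,0,0,0,1]

```text
clock: 14.37
tcp_pos: [0.4726, -0.3507, 0.0942]
tool_rot: [-3.142, 0.0, -0.239]
contact_force: [0.5, 0.5, -0.2]
opening: 0.0598
gripper_force: 12.0
```

>>> apply_moves:
  moves:
    - [0,0,0.001,0,0,0,1]
    - [0,0,0.002,0,0,0,1]
    - [0,0,0.003,0,0,0,1]
    - [0,0,0.003,0,0,0,1]

```text
clock: 14.7
tcp_pos: [0.4726, -0.3507, 0.0926]
tool_rot: [-3.142, 0.0, -0.239]
contact_force: [-0.6, -0.0, -0.6]
opening: 0.0597
gripper_force: 12.0
```

>>> apply_moves:
  moves:
    - [0,0,0.001,0,0,0,1]
    - [0,0,0.002,0,0,0,1]
    - [0,0,0.002,0,0,0,1]
    - [0,0,0.002,0,0,0,1]

```text
clock: 15.03
tcp_pos: [0.4727, -0.3508, 0.0921]
tool_rot: [3.141, -0.0, -0.239]
contact_force: [-1.2, 2.4, 2.0]
opening: 0.0599
gripper_force: 12.0
```

>>> apply_moves:
  moves:
    - [0,0,0.001,0,0,0,1]
    - [0,0,0.0015,0,0,0,1]
    - [0,0,0.0015,0,0,0,1]

```text
clock: 15.28
tcp_pos: [0.4727, -0.3508, 0.0921]
tool_rot: [3.141, -0.001, -0.239]
contact_force: [-1.5, 1.7, 5.2]
opening: 0.06
gripper_force: 12.0
```

>>> apply_moves:
  moves:
    - [0,0,0,0,0,0,0.2]
    - [0,0,0,0,0,0,-0.3]
    - [0,0,0,0,0,0,-1]
    - [0,0,0,0,0,0,-1]
    - [0,0,0,0,0,0,-1]
    - [0,0,0,0,0,0,-1]

```text
clock: 15.78
tcp_pos: [0.4726, -0.3507, 0.0905]
tool_rot: [-3.141, 0.0, -0.239]
contact_force: [0.3, -0.4, -0.3]
opening: 0.0829
gripper_force: 0.0
```

>>> apply_moves:
  moves:
    - [0,0,-0.03,0,0,0,-1]
    - [0,0,-0.08,0,0,0,-1]
    - [-0.08,0,-0.16,0,0,0,-1]
    - [-0.16,0,-0.24,0,0,0,-1]
    - [-0.24,0,-0.3,0,0,0,-1]
    - [-0.28,0,-0.3,0,0,0,-1]
    - [-0.28,0,-0.3,0,0,0,-1]
    - [-0.28,0,-0.3,0,0,0,-1]

```text
clock: 16.45
tcp_pos: [0.3353, -0.3179, 0.2446]
tool_rot: [3.138, -0.005, -0.241]
contact_force: [0.4, -0.4, 0.5]
opening: 0.0878
gripper_force: 0.0
```

Run:
```python
from h import *
s=env.get_state();print(s['clock'],s['tcp_pos'],s['tool_rot'],s['opening'])
snap('wrist','w4')
im,W=cloud('w4');z=W[:,:,2]
near=lambda x,y,r:np.hypot(W[:,:,0]-x,W[:,:,1]-y)<r
c=near(.4712,-.35,.042)&(z>.098)&(z<.112);P=W[c];print('cover',c.sum(),rect(P),np.median(P[:,2]))
A=np.c_[P[:,:2],np.ones(len(P))];print('plane',np.linalg.lstsq(A,P[:,2],rcond=None)[0])
ck=near(.4712,-.35,.05)&(z>.117)&(z<.133);print('cheeks',ck.sum(),rect(W[ck]),np.median(z[ck]))
cv2.imwrite('pics/w4b.png',im[:,:,::-1])
```

```text
16.45 [ 0.33532204 -0.31794809  0.24459511] [ 3.13772234 -0.00503471 -0.24101562] 0.08775943319389751
cover 2618 (array([ 460.2, -347.3]), array([60.2, 43.6]), 76.07) 0.1045498549157027
plane [-0.00499225 -0.00496822  0.10504292]
cheeks 1003 (array([ 444.2, -343.3]), array([55.3, 10.1]), 76.33) 0.12548817000750012
```

View pics/w4b.png

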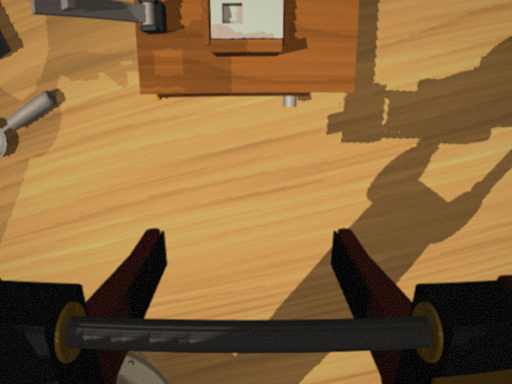

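The cover is flat at z 0.1045, level to within 0.5% slope, and centred on the cheeks in y, with its pocket at (232,13) on the hinge side. The hook is at about 2.3 rad. Next I'll go behind its tip with closed fingers.

Run:
```python
from h import *
yaw=-.2385
def w(x,y): return np.array([.4712,-.3497])+np.array([np.cos(yaw)*x-np.sin(yaw)*y,np.sin(yaw)*x+np.cos(yaw)*y])
a=w(-.0005,.178);print(a)
row(a[0],a[1],.26,yaw,hand=1)
row(a[0],a[1],.152,yaw,hand=1,frm=(a[0],a[1],.26,yaw))
for th in np.arange(2.3,-.01,-.15):
    if th>np.pi/2: u,z=90*np.cos(th)-3*np.sin(th)-13.5,108+90*np.sin(th)+3*np.cos(th)-18
    else: u,z=72*np.cos(th)-3*np.sin(th)-13.5,108+72*np.sin(th)+3*np.cos(th)
    print(round(th,2),'y',round(80-u,1),'z',round(z,1),'rel start ty %.3f tz %.3f'%((178-80+u)/500,(152-z)/500))
```

```text
[ 0.51276583 -0.17662045]
[0.2755, -0.3585, -0.0348, 0.0007, -0.001, -0.0006, 1]
[0.0, -0.0, 0.216, 0.0, 0.0, 0.0, 1]
2.3 y 155.7 z 155.1 rel start ty 0.045 tz -0.006
2.15 y 145.3 z 163.7 rel start ty 0.065 tz -0.023
2.0 y 133.7 z 170.6 rel start ty 0.089 tz -0.037
1.85 y 121.2 z 175.7 rel start ty 0.114 tz -0.047
1.7 y 108.1 z 178.9 rel start ty 0.140 tz -0.054
1.55 y 95.0 z 180.0 rel start ty 0.166 tz -0.056
1.4 y 84.2 z 179.5 rel start ty 0.188 tz -0.055
1.25 y 73.6 z 177.3 rel start ty 0.209 tz -0.051
1.1 y 63.5 z 173.5 rel start ty 0.229 tz -0.043
0.95 y 54.1 z 168.3 rel start ty 0.248 tz -0.033
0.8 y 45.5 z 161.7 rel start ty 0.265 tz -0.019
0.65 y 38.0 z 154.0 rel start ty 0.280 tz -0.004
0.5 y 31.8 z 145.2 rel start ty 0.292 tz 0.014
0.35 y 26.9 z 135.5 rel start ty 0.302 tz 0.033
0.2 y 23.5 z 125.2 rel start ty 0.309 tz 0.054
0.05 y 21.7 z 114.6 rel start ty 0.313 tz 0.075
```

>>> apply_moves:
  moves:
    - [0,0,-0.035,0,0,0,1]
    - [0.275,-0.358,-0.035,0,0,0,1]
    - [0.275,-0.358,-0.035,0,0,0,1]
    - [0.275,-0.358,-0.035,0,0,0,1]
    - [0.275,-0.358,-0.035,0,0,0,1]
    - [0.275,-0.358,-0.035,0,0,0,1]
    - [0.275,-0.358,-0.035,0,0,0,1]
    - [0.275,-0.358,-0.035,0,0,0,1]

```text
clock: 17.17
tcp_pos: [0.5156, -0.1728, 0.255]
tool_rot: [-3.14, 0.004, -0.233]
contact_force: [0.2, -0.9, 0.1]
opening: 0.0377
gripper_force: 0.0
```

>>> apply_moves:
  moves:
    - [0,0,0,0,0,0,1]
    - [0,0,0,0,0,0,1]
    - [0,0,0,0,0,0,1]

```text
clock: 17.42
tcp_pos: [0.5121, -0.177, 0.2579]
tool_rot: [3.141, 0.001, -0.24]
contact_force: [0.2, -0.6, -0.0]
opening: 0.0177
gripper_force: 0.0
```

Run:
```python
from h import *
s=env.get_state();print(s['clock'],s['tcp_pos'],s['tool_rot'],s['opening'])
row(.5128,-.1766,.152,-.2385,hand=1)
snap('wrist','w5');im,W=cloud('w5')
z=W[:,:,2];yaw=-.2385;c=np.array([.4712,-.3497])
R=np.array([[np.cos(yaw),np.sin(yaw)],[-np.sin(yaw),np.cos(yaw)]]);Q=(W[:,:,:2]-c)@R.T
k=(z>.125)&(z<.2)&(Q[:,:,1]>.06)&(Q[:,:,1]<.2)&(abs(Q[:,:,0])<.02);print(k.sum(), k.sum() and (Q[k].min(0),Q[k].max(0),z[k].max()))
```

```text
17.4167 [ 0.51213519 -0.17699838  0.2579206 ] [ 3.14146777e+00  9.53025528e-04 -2.40358601e-01] 0.0177077778036561
[0.0013, -0.0011, 0.2118, 0.0, 0.0003, -0.0006, 1]
943 (array([-0.00762767,  0.09024355]), array([0.00686635, 0.1422956 ]), np.float64(0.17877946105818826))
```

>>> apply_moves:
  moves:
    - [0,0,0.04,0,0,0,1]
    - [0.001,-0.001,0.1,0,0,0,1]
    - [0.001,-0.001,0.17,0,0,0,1]
    - [0.001,-0.001,0.212,0,0,0,1]
    - [0.001,-0.001,0.212,0,0,0,1]
    - [0.001,-0.001,0.212,0,0,0,1]

```text
clock: 17.97
tcp_pos: [0.5121, -0.1764, 0.152]
tool_rot: [-3.141, 0.002, -0.241]
contact_force: [0.6, 0.2, 0.9]
opening: 0.0001
gripper_force: 0.0
```

>>> apply_moves:
  moves:
    - [0,0.02,-0.003,0,0,0,1]
    - [0,0.04,-0.006,0,0,0,1]
    - [0,0.053,-0.015,0,0,0,1]
    - [0,0.065,-0.023,0,0,0,1]
    - [0,0.077,-0.03,0,0,0,1]
    - [0,0.089,-0.037,0,0,0,1]
    - [0,0.101,-0.042,0,0,0,1]
    - [0,0.114,-0.047,0,0,0,1]

```text
clock: 18.63
tcp_pos: [0.4997, -0.2319, 0.1765]
tool_rot: [3.141, -0.0, -0.239]
contact_force: [0.7, 0.7, 0.6]
opening: 0.0005
gripper_force: 0.6
```

```bash
cat >> h.py <<'E'
def hook(tag):
    im,W=cloud(tag)
    z=W[:,:,2];yaw=-.2385;c=np.array([.4712,-.3497])
    R=np.array([[np.cos(yaw),np.sin(yaw)],[-np.sin(yaw),np.cos(yaw)]]);Q=(W[:,:,:2]-c)@R.T
    k=(z>.118)&(z<.21)&(Q[:,:,1]>-.03)&(Q[:,:,1]<.2)&(abs(Q[:,:,0])<.009)
    return Q[k][:,1],z[k]
E
python3 - <<'E'
from h import *
s=env.get_state();print(s['clock'],s['tcp_pos'],s['contact_force'],s['opening'])
snap('scene','s5');im=load('s5')[0]
cv2.imwrite('pics/s5c.png',cv2.resize(im[90:190,130:240][:,:,::-1],None,fx=5,fy=5,interpolation=cv2.INTER_CUBIC))
E
```

```text
18.6333 [ 0.49965297 -0.23186742  0.17650557] [0.69062567 0.65177084 0.6162049 ] 0.0005298270066172343
```

View pics/s5c.png

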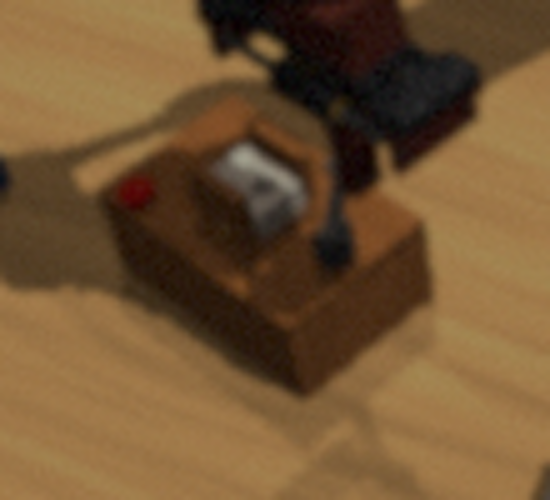

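The crop shows the hook swinging up, from its pin at (335,248) to its tip near (330,155), ahead of the fingers. Carrying on round the arc.

>>> apply_moves:
  moves:
    - [0,0.013,-0.004,0,0,0,1]
    - [0,0.026,-0.007,0,0,0,1]
    - [0,0.039,-0.008,0,0,0,1]
    - [0,0.052,-0.009,0,0,0,1]
    - [0,0.063,-0.009,0,0,0,1]
    - [0,0.074,-0.008,0,0,0,1]
    - [0,0.085,-0.006,0,0,0,1]
    - [0,0.095,-0.004,0,0,0,1]

```text
clock: 19.35
tcp_pos: [0.4883, -0.278, 0.1778]
tool_rot: [3.142, 0.0, -0.239]
contact_force: [0.7, 0.3, 0.3]
opening: 0.0005
gripper_force: 0.4
```

>>> apply_moves:
  moves:
    - [0,0.01,0.004,0,0,0,1]
    - [0,0.02,0.008,0,0,0,1]
    - [0,0.03,0.013,0,0,0,1]
    - [0,0.039,0.018,0,0,0,1]
    - [0,0.048,0.025,0,0,0,1]
    - [0,0.056,0.032,0,0,0,1]
    - [0,0.064,0.039,0,0,0,1]
    - [0,0.071,0.047,0,0,0,1]

```text
clock: 20.02
tcp_pos: [0.4799, -0.3124, 0.1541]
tool_rot: [3.141, 0.0, -0.239]
contact_force: [-0.1, 0.0, 0.9]
opening: 0.0005
gripper_force: 0.4
```

Run:
```python
from h import *
s=env.get_state();print(s['clock'],s['tcp_pos'],s['contact_force'])
snap('scene','s6');snap('wrist','w6')
for t in('s6','w6'):
    y,z=hook(t);print(t,len(y))
    for lo in range(-30,110,10):
        k=(y*1e3>lo)&(y*1e3<lo+10)
        if k.sum()>2: print(lo,np.round(1e3*np.percentile(z[k],[10,50,90])))
```

```text
20.0167 [ 0.47992449 -0.31235312  0.15410385] [-0.11851379  0.03340791  0.92930009]
s6 135
20 [163. 171. 199.]
30 [145. 173. 198.]
40 [141. 171. 194.]
50 [130. 135. 205.]
60 [121. 126. 131.]
70 [119. 120. 125.]
w6 2365
0 [164. 165. 166.]
10 [162. 166. 168.]
20 [153. 159. 162.]
30 [144. 170. 210.]
40 [136. 139. 142.]
50 [130. 133. 137.]
60 [121. 125. 128.]
70 [118. 119. 121.]
```

The hook is at about 0.7 rad, on track. Pressing it down.

>>> apply_moves:
  moves:
    - [0,0.006,0.009,0,0,0,1]
    - [0,0.012,0.018,0,0,0,1]
    - [0,0.017,0.027,0,0,0,1]
    - [0,0.022,0.037,0,0,0,1]
    - [0,0.026,0.047,0,0,0,1]
    - [0,0.029,0.058,0,0,0,1]
    - [0,0.031,0.068,0,0,0,1]
    - [0,0.033,0.074,0,0,0,1]

```text
clock: 20.78
tcp_pos: [0.4759, -0.3278, 0.1164]
tool_rot: [-3.141, 0.001, -0.239]
contact_force: [-0.5, 1.0, -0.1]
opening: 0.0007
gripper_force: 0.3
```

>>> apply_moves:
  moves:
    - [0,0,0.004,0,0,0,1]
    - [0,0,0.007,0,0,0,1]
    - [0,0,0.009,0,0,0,1]
    - [0,0,0.009,0,0,0,1]

```text
clock: 21.12
tcp_pos: [0.4761, -0.3278, 0.1129]
tool_rot: [-3.142, 0.0, -0.239]
contact_force: [-0.9, 0.2, -0.6]
opening: 0.0006
gripper_force: 0.0
```

>>> apply_moves:
  moves:
    - [0,0,0.002,0,0,0,1]
    - [0,0,0.004,0,0,0,1]
    - [0,0,0.004,0,0,0,1]

```text
clock: 21.37
tcp_pos: [0.4763, -0.3279, 0.1113]
tool_rot: [3.141, -0.0, -0.239]
contact_force: [0.6, -0.0, 0.8]
opening: 0.0002
gripper_force: 0.5
```

>>> apply_moves:
  moves:
    - [0,0,0.001,0,0,0,1]
    - [0,0,0.002,0,0,0,1]
    - [0,0,0.002,0,0,0,1]

```text
clock: 21.62
tcp_pos: [0.4763, -0.328, 0.1112]
tool_rot: [3.141, -0.001, -0.239]
contact_force: [-2.3, 1.5, 5.3]
opening: 0.0004
gripper_force: 2.9
```

>>> apply_moves:
  moves:
    - [0,0,0.001,0,0,0,1]
    - [0,0,0.001,0,0,0,1]

```text
clock: 21.78
tcp_pos: [0.4764, -0.328, 0.1112]
tool_rot: [3.141, -0.001, -0.239]
contact_force: [-2.6, 2.5, 7.9]
opening: 0.0003
gripper_force: 3.7
```

>>> apply_moves:
  moves:
    - [0,0,-0.05,0,0,0,1]
    - [0,0,-0.13,0,0,0,1]
    - [-0.08,0,-0.21,0,0,0,1]
    - [-0.14,0,-0.27,0,0,0,1]
    - [-0.2,0,-0.27,0,0,0,1]
    - [-0.2,0,-0.27,0,0,0,1]
    - [-0.2,0,-0.27,0,0,0,1]

```text
clock: 22.37
tcp_pos: [0.3783, -0.3044, 0.2466]
tool_rot: [3.139, -0.004, -0.24]
contact_force: [-0.1, 0.2, -0.4]
opening: 0.0005
gripper_force: 0.0
```

Run:
```python
from h import *
s=env.get_state();print(s['clock'],s['tcp_pos'],s['contact_force'])
snap('wrist','w7');im,W=cloud('w7')
z=W[:,:,2];yaw=-.2385;c=np.array([.4712,-.3497])
R=np.array([[np.cos(yaw),np.sin(yaw)],[-np.sin(yaw),np.cos(yaw)]]);Q=(W[:,:,:2]-c)@R.T*1e3
for lo in range(-40,90,10):
    k=(Q[:,:,1]>lo)&(Q[:,:,1]<lo+10)&(z<.14)&(z>.07)
    a=k&(abs(Q[:,:,0])<5);b=k&(abs(abs(Q[:,:,0])-14)<4)
    print(lo,'arm',np.round(1e3*np.nanmedian(z[a]),1),'beside',np.round(1e3*np.nanmedian(z[b]),1))
k=(z>.098)&(z<.1075)&(abs(Q[:,:,0])<24)&(abs(Q[:,:,1])<36);print('cover',rect(Q[k]/1e3))
cv2.imwrite('pics/w7c.png',im[:,:,::-1])
```

```text
22.3667 [ 0.37830385 -0.30438652  0.24663433] [-0.09859307  0.17294571 -0.40788344]
-40 arm 86.4 beside 86.1
-30 arm 104.5 beside 104.5
-20 arm 104.7 beside 104.7
-10 arm 111.6 beside 104.6
0 arm 111.5 beside 104.5
10 arm 111.6 beside 104.7
20 arm 111.5 beside 104.6
30 arm 111.6 beside 81.8
40 arm 111.5 beside 80.6
50 arm 111.7 beside 80.5
60 arm 111.5 beside 80.5
70 arm 112.0 beside 81.3
80 arm 112.3 beside 81.6
cover (array([ 0.5, -0.8]), array([59.6, 46.6]), 89.59)
```

View pics/w7c.png

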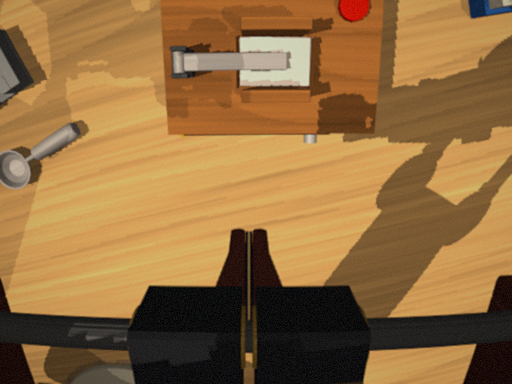

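The picture shows the hook lying level over the cover, from its pin at (180,62) to its tip at (287,62). The arm top is flat at 111.5 mm along its length, the cover is seated at 104.6 mm, and the gripper is well clear. Handing in.

```bash
python3 -c "
from rig import env
print(env.finish_job())"
```

```text
the job is handed in; nothing more can be done
None
```

The job is handed in, with no verdict returned: the cover measured flat on its seat with its pocket towards the hinge, the hook level and home, and the gripper clear, at about 22 s of the 72 s.

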